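# Park the printing roller in its cradle

### The arm

A 6-joint arm with a two-finger parallel gripper is mounted at the origin on the work surface. World frame = base frame: x ahead of the robot, y to its left, z up, the work surface at z = 0. Lengths are in m, angles in rad, forces in N, time in s.
With the tool pointing down it reaches from about 0.225 to 0.875 m from the base axis. Payload 3.4 kg.
Tool frame: the origin (TCP) lies midway between the tips of the shut fingers; the grasp point (between the pads) lies 19 mm behind it; z points along the fingers, y is the line along which they close (so a half turn about z gives the same grasp; the last joint's range is limited). The gripper opens to 85 mm and grips with 20 to 120 N. Pads are 22 mm wide; open, the fingers measure 114 mm over their backs; the gripper's body (76 mm by 85 mm) begins 54 mm behind the grasp point. The pads swing forward as they close: fully open they stand 13 mm farther back than shut.
Start: joints at [-1.297, 0.276, 1.505, -0, 1.361, -0.121], TCP at [0.221, -0.531, 0.231] pointing down, gripper open.
Joint ranges: [-2.89, 2.89], [-0.75, 2.08], [0.22, 2.7], [-1.18, 4.32], [0.11, 2.71], [-2.7, 2.7]. Speed limits (rad/s): [2.57, 2.57, 3.14, 3.14, 3.14, 3.14].

### API

Orientations are given as a unit quaternion [w, x, y, z].
In Python, from rig import * gives the robot as it stands.
- The arm moves only by the tool apply_moves, never from a script. Its argument "steps" is one flat list of numbers, 4 for each row, row after row: the shift along the world's x, y, z in cm, then the turn about the world's z in degrees. A call has 1 to 8 rows; each row is the pose to reach, as a shift and turn from the pose commanded when the call began; what a row does not reach only later rows make up. A row lasts 1/12 s, in which the tool goes at most 41.7 mm and 7.16 degrees, less where a joint would pass 70% of its speed; a pose out of reach is approached as far as the arm can. A call with a gripper value outside its range is refused whole. "jaw" is the closure in counts, from 0 (fully open) to 255 (shut), set as the call begins (left out, the last holds). The fingers move at their own pace and stop on an object; "newtons" is the grip in N (left out, the last holds). Time passes only in rows, so rows that repeat a pose let the fingers close. It gives the time, the measured TCP pose, the force, the opening and the grip force at its end, in the units of the state.
- get_state(): the state, without advancing time (a new reading comes with each control period).
- get_image(name): name is "scene" or "top" or "wrist"; returns the picture (480x640x3 uint8, red, green, blue); there is no depth.
- calibration(name): a dict with "fx", "fy", "cx", "cy" (pixels), "xyz" and "rotation" of the camera in the world. Camera axes: x right, y up, looking along -z (the intrinsics and any distortion apply to the point x, -y, -z); pixel columns grow to the right and rows downward; lengths in m; the calibration is good to about 2 mm. A picture is of the moment at which its call begins: read the wrist's pose just before it. calibration takes no time and is no camera call; for the wrist camera it gives the pose at the moment of the call.
- sign_off(): hands the job in; it is judged then, once.
The state is a dict: "clock": time; "qpos": joint angles; "qd": joint speeds; "effort": joint torques, N m; "position": TCP position; "ee_rot": TCP orientation; "contact_force": force on the tool from outside, world axes, zero at the start; "moment": the same for the moment, N m; "width": finger opening in m; "gripper_force": force on a finger pad.
Only numpy, scipy, OpenCV 4.12 (cv2) and the standard library are available. Lean on these libraries where they do the work, as an engineer would, in place of code of your own. Each camera call takes 0.05 s, during which the arm holds its last target. There are 200 camera calls.

### The job

Park the wooden printing roller: with the fingertips push it slowly up the wooden ramp, over the crest at the top, until it lies in the cradle there against the upright stop board, and leave it resting there by itself. Keep the fingers behind it all the way up, never let it run back down the ramp, and do not pick it up, lift or shove it. Leave the tins, jars, brushes and other things around it standing where they are.

Things in the scene. Friction and masses are not known exactly. Their poses are not given: they have to be found in the camera images.
- ramp: fixed wooden ramp, 395 mm long, 194 mm wide. Origin on the table under its centre line; x level, pointing uphill to the stop, y across, z up. Running surface: level landing 12 mm high from x=-235 (open foot) to -100 mm, then 8 degrees up to the crest at x=70. Side rails: inner faces at y=-79 and +79 mm, 12 mm thick, 18 mm above the surface. A roller let go on the slope runs back down
- crest (a point): the crest, middle of the ramp's highest line: x=70 mm in the ramp's frame, 36 mm above the table. Beyond it the surface falls 6 degrees towards the stop board and so forms the cradle. The roller's axis passes it 71 mm above the table
- park (a point): where the middle of the roller's axis lies when it is parked in the cradle against the stop: x=105 mm in the ramp's frame, 67 mm above the table. The stop is an upright board across the top end, face at x=140 mm, 20 mm thick, its top 92 mm above the table
- roller: smooth lacquered wooden printing roller with dark dots, friction about 0.35 to fingers and ramp: cylinder 70 mm in diameter, 150 mm long, a 12 mm steel axle stub sticking out 15 mm at each end, 0.3 to 0.65 kg. Origin at the middle of its axis; its y is the axis (x and z turn as it rolls). It starts across the ramp on the level landing, axis 47 mm above the table, 4 mm play to the rail at each end, free to roll
- paint_tin: steel paint tin with paper label, 84 mm across, 100 mm tall, origin under its centre; a bystander apart from the ramp
- cup: open blue plastic cup, 72 mm across, 85 mm tall, origin under its centre; a bystander apart from the ramp
- pigment_jar: small amber glass jar with white lid, 52 mm across, 55 mm tall, origin under its centre; a bystander beside the ramp
- print_block: dark wooden hand-printing block 70 x 60 x 22 mm with a 26 mm round peg handle on top (50 mm tall in all), origin under its centre; a bystander beside the ramp
- brush: paint brush about 200 mm long lying flat on the table along its own x; a bystander beside the ramp
- spare_core: bare aluminium roller core standing on end, 40 mm across, 120 mm tall, origin under its centre; a bystander beside the ramp, not the roller of the job
- brush_jar: white ceramic jar 68 mm across and 85 mm tall with three brushes standing in it (200 mm tall in all), origin under its centre; a bystander apart from the ramp
There are look-alikes about, which are no part of the job. There is more than one size of the roller; the one meant has the size given above.

How it is judged:
By the outcome, as a careful person would: the job done as asked, in the order asked, and still so for the second after the job is handed in, with the robot touching nothing.
It also fails if it takes over 40 s, if anything falls off the work surface, if the arm or the gripper's body presses on something with over 40 N, if the wrist force passes 120 N, or if a joint passes its speed limit or range.

## Working session

There is one attempt and no reset: what is moved stays moved. The work goes in short steps, Python scripts to look and compute and a tool call to move; the robot and the scene stay as the last step left them, time stands still between calls to the robot, and variables do not carry over. Pictures are saved under pics/ and viewed, at most 10 in all, crops included, and the job is handed in when it is done.

Besides the shell and the picture viewer there is one more tool, called after "Request:" as name(argument=value, ...), one argument or row to a line, values as JSON. apply_moves: Moves the arm, as the interface text tells. Its arguments: {"type":"object","properties":{"steps":{"type":"array","items":{"type":"number"}},"jaw":{"type":"number"},"newtons":{"type":"number"}},"required":["steps"]}

```bash
ls; mkdir -p pics
python3 - <<'E'
from rig import *
import cv2
for n in("scene","top"):
    cv2.imwrite(f"pics/{n}0.png",get_image(n)[:,:,::-1]); print(n,calibration(n))
print(get_state())
E
```

```text
pics
scene {'fx': 500.85762712880717, 'fy': 500.85762712880717, 'cx': 324.43849143725396, 'cy': 230.54599496176067, 'xyz': array([ 1.37716171, -0.00276674,  0.99615215]), 'rotation': array([0.67393455, 0.24431142, 0.24221141, 0.65380256])}
top {'fx': 583.8902013736677, 'fy': 583.8902013736677, 'cx': 321.28516697405854, 'cy': 241.3789949035534, 'xyz': array([0.47615096, 0.01716394, 1.71639806]), 'rotation': array([-0.69967674, -0.03028021,  0.02176727,  0.71348564])}
{'clock': 0.1, 'qpos': array([-1.29699751e+00,  2.76516410e-01,  1.50599898e+00, -1.32627608e-05,
        1.36070511e+00, -1.21020030e-01]), 'qd': array([ 7.12668267e-04, -8.79861807e-04, -2.36239634e-03,  9.58895920e-04,
        1.77637406e-04,  5.20489245e-05]), 'effort': array([ 3.22239692e-03, -4.17691827e+01, -2.46406084e+01, -1.07054461e-05,
        5.80474298e-03, -2.82247186e-06]), 'position': array([ 0.22102048, -0.53031537,  0.23053798]), 'ee_rot': array([-8.11054080e-04,  9.80577359e-01,  1.96131028e-01, -6.85801312e-05]), 'contact_force': array([ 0.04265172,  0.17641318, -0.3272703 ]), 'moment': array([-0.00933608,  0.01950897, -0.0034732 ]), 'gripper_force': 0.0, 'width': 0.08541736957159382}
```

View pics/scene0.png

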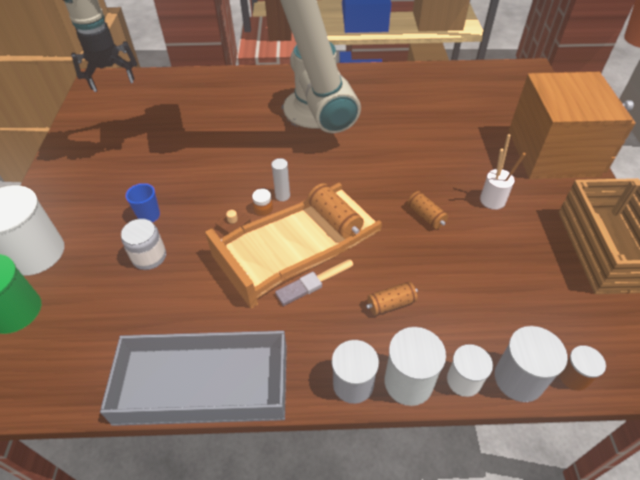

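View pics/top0.png

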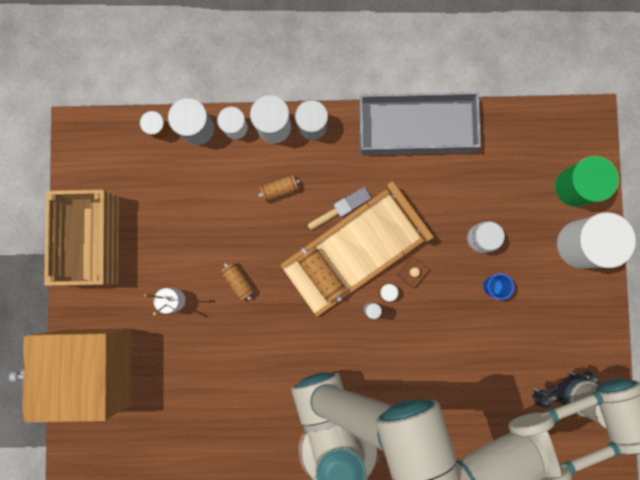

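The roller on the ramp is at top pixel (322,275), with the stop board at about (410,212). The two small rollers at (280,188) and (238,281) lie off the ramp and look too small, so I take them for look-alikes. I'll confirm with a crop.

```bash
cat > h.py <<'E'
import numpy as np, cv2
from scipy.spatial.transform import Rotation as R
def ray(c,u,v):
    q=c["rotation"]; r=R.from_quat([q[1],q[2],q[3],q[0]])
    return np.array(c["xyz"]), r.apply([(u-c["cx"])/c["fx"],-(v-c["cy"])/c["fy"],-1])
def onz(c,u,v,z):
    o,d=ray(c,u,v); return o+d*(z-o[2])/d[2]
def proj(c,p):
    q=c["rotation"]; r=R.from_quat([q[1],q[2],q[3],q[0]])
    x=r.inv().apply(np.array(p)-c["xyz"]); return c["cx"]-c["fx"]*x[0]/x[2], c["cy"]+c["fy"]*x[1]/x[2]
E
python3 - <<'E'
import cv2
im=cv2.imread("pics/top0.png")[170:320,220:440]
cv2.imwrite("pics/crop0.png",cv2.resize(im,None,fx=3.6,fy=3.6,interpolation=cv2.INTER_CUBIC))
E
```

```text
(no output)
```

View pics/crop0.png

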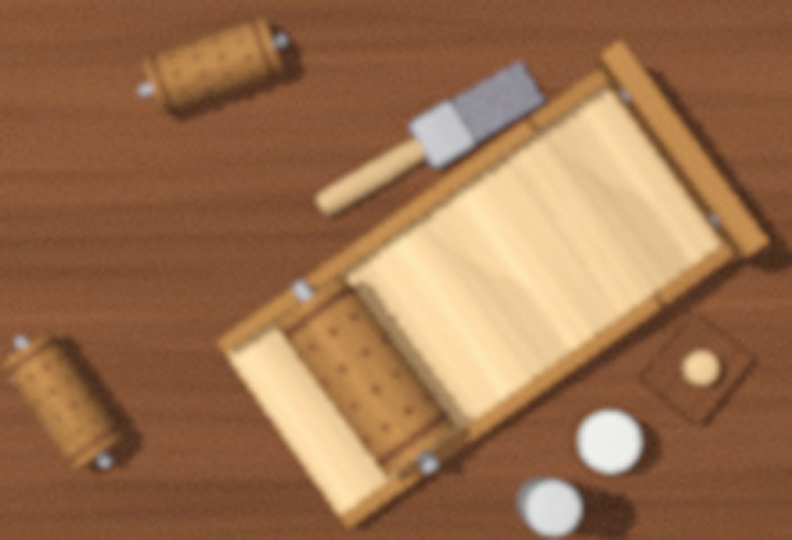

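The crop shows the roller across the ramp, with its stubs at crop pixels (303,290) and (428,463). The two loose rollers are clearly shorter. Next I measure the ramp frame.

Run:
```python
from rig import *; from h import *
c=calibration("top"); s=calibration("scene")
f=lambda u,v,z: onz(c,220+(u+.5)/3.6-.5,170+(v+.5)/3.6-.5,z)
A,B=f(303,290,.047),f(428,463,.047); print("stubs",A,B,np.linalg.norm(A-B))
S=[f(620,40,.092),f(768,240,.092),f(752,255,.092),f(602,52,.092)]; print("stop",np.array(S)[:,:2],np.linalg.norm(S[0]-S[1]))
F=[f(220,345,.030),f(350,525,.030)]; print("foot",F,np.linalg.norm(F[0]-F[1]))
st=(S[0]+S[1]+S[2]+S[3])/4; fm=(F[0]+F[1])/2
d=(st-fm)[:2]; L=np.linalg.norm(d); print("len (385)",L,"yaw",np.degrees(np.arctan2(d[1],d[0])))
for a,b in((B,A),(S[1],S[0]),(F[1],F[0])): e=(a-b)[:2]; print("yaw from cross",np.degrees(np.arctan2(e[1],e[0]))-90)
u=d/L; o=st[:2]-u*.150; o2=fm[:2]+u*.235; print("origin",o,o2)
o=(o+o2)/2; n=np.array([-u[1],u[0]])
r=(A+B)[:2]/2-o; print("roller in ramp",r@u,r@n)
for p,z,nm in(((552,507),.12,"core"),((610,440),.055,"jar"),((700,367),.05,"peg"),((690,367),.022,"blk"),((535,80),.01,"brush"),((325,203),.01,"brushend")):
    q=f(*p,z); w=q[:2]-o; print(nm,q[:2],"ramp",w@u,w@n)
# check in scene picture
P=lambda x,y,z:(*(o+u*x+n*y),z)
print("scene proj roller ends",proj(s,P(r@u,.09,.047)),proj(s,P(r@u,-.09,.047)),"stop corners",proj(s,P(.15,.097,.092)),proj(s,P(.15,-.097,.092)))
```

```text
stubs [0.57515935 0.08665575 0.047     ] [ 0.43625505 -0.00986469  0.047     ] 0.169146688364001
stop [[ 0.76279805 -0.16574204]
 [ 0.60409218 -0.27566527]
 [ 0.59270888 -0.26294054]
 [ 0.75364965 -0.1514717 ]] 0.193056132968443
foot [array([0.5332709 , 0.15475915, 0.03      ]), array([0.38782256, 0.05305343, 0.03      ])] 0.17748034153254844
len (385) 0.3853018632321732 yaw -55.585108914479825
yaw from cross -235.20572151722683
yaw from cross -235.29266134447806
yaw from cross -235.03657328782998
origin [ 0.59353498 -0.09020989] [ 0.59336437 -0.08996087]
roller in ramp -0.15558287662634024 0.00023041035862115446
core [ 0.40321619 -0.10145273] ramp -0.09813875236023926 -0.16336089225246042
jar [ 0.45176364 -0.15317846] ramp -0.028028628096851638 -0.15254528270431533
peg [ 0.50781382 -0.22629773] ramp 0.06397085238774171 -0.1476314114658373
blk [ 0.50850106 -0.22236874] ramp 0.061117979083897614 -0.14484386563070475
brush [ 0.74568869 -0.10461146] ramp 0.09802619904555113 0.117382235020424
brushend [0.64807948 0.06904304] ramp -0.10039988679914737 0.13500419333154653
scene proj roller ends (np.float64(355.2729886880174), np.float64(231.546632719218)) (np.float64(313.3998290199873), np.float64(189.96595623673488)) stop corners (np.float64(247.54806398365542), np.float64(283.92673747917115)) (np.float64(206.13749392213523), np.float64(229.14624635004932))
```

The measurements agree: stubs span 169 mm (expected ~180 at the tips), the board is 193 mm wide and the ramp is 385 mm from foot to mid-board. In the ramp frame the origin is (0.5935,-0.0901), yaw is about -55.4° and the roller is at x=-0.156. I'll now go above the foot with the tool's y across the ramp, which is a turn of +102°.

Request:
apply_moves(
  steps=[1.4,3.8,0,6.4,2.8,7.6,0,12.8,4.2,11.4,0,19.2,5.6,15.2,0,25.6,7.0,19.0,0,32,8.4,22.8,0,38.4,9.8,26.6,0,44.8,11.2,30.4,0,51.2],
  jaw=100,
  newtons=40,
)

```text
clock: 0.77
position: [0.3331, -0.2248, 0.2311]
ee_rot: [-0.0, 0.798, 0.602, 0.0]
contact_force: [1.0, -0.5, 0.3]
width: 0.0518
gripper_force: 0.0
```

Request:
apply_moves(
  steps=[1.5,3.8,0,6.4,3.0,7.6,0,12.8,4.5,11.4,0,19.2,6.0,15.2,0,25.6,7.5,19.0,0,32,9.0,22.8,0,38.4,10.5,26.6,0,44.8,12.0,31.0,-3,51],
)

```text
clock: 1.43
position: [0.4532, 0.075, 0.2119]
ee_rot: [0.004, 0.46, 0.888, 0.002]
contact_force: [2.2, -0.5, -0.1]
width: 0.0519
gripper_force: 0.0
```

Request:
apply_moves(
  steps=[0.5,1.5,-2,0,0.5,1.5,-4,0,0.5,1.5,-4,0,0.5,1.5,-4,0],
)

```text
clock: 1.77
position: [0.4533, 0.0874, 0.1678]
ee_rot: [-0.001, 0.463, 0.886, -0.001]
contact_force: [-0.5, -0.5, 0.7]
width: 0.0521
gripper_force: 0.0
```

```bash
cat >> h.py <<'E'
O=np.array([.5935,-.0901]); Y=np.radians(-55.4); U=np.array([np.cos(Y),np.sin(Y)]); N=np.array([-U[1],U[0]])
def toramp(p): w=np.array(p)[:2]-O; return np.array([w@U,w@N])
E
python3 - <<'E'
from rig import *; from h import *
s=get_state(); q=s["ee_rot"]; y=R.from_quat([q[1],q[2],q[3],q[0]]).apply([0,1,0])
print(toramp(s["position"]),s["position"],"ytool",np.degrees(np.arctan2(y[1],y[0])),"want",np.degrees(Y)+90)
c=calibration("wrist"); im=get_image("wrist"); cv2.imwrite("pics/w1.png",im[:,:,::-1]); print(c)
for x,yy in((-.156,.09),(-.156,-.09)): print(proj(c,(*(O+U*x+N*yy),.047)))
E
```

```text
[-0.2257059  -0.01456746] [0.45334331 0.08741469 0.16781304] ytool 34.86141475610989 want 34.6
{'fx': 404.277200144766, 'fy': 404.277200144766, 'cx': 326.2720659633071, 'cy': 234.50015219395632, 'xyz': array([0.40512845, 0.15669252, 0.30994166]), 'rotation': array([ 0.94091565, -0.15743455, -0.04836446,  0.29589354])}
(np.float64(467.963878325171), np.float64(316.9267147001412))
(np.float64(224.37444245052754), np.float64(315.55812908822077))
```

View pics/w1.png

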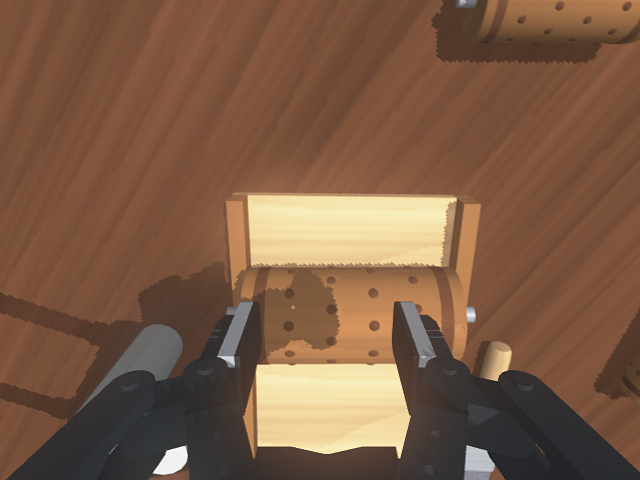

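The wrist view shows the roller with its stubs at (230,311) and (470,314). The predictions were (224,316) and (468,317), so the estimate is good, and the fingers are on the foot side. I'll settle and then read the pose.

Request:
apply_moves(
  steps=[0,0,-2,0,0,0,-2,0,0,0,-2,0],
)

```text
clock: 2.07
position: [0.4544, 0.0867, 0.1494]
ee_rot: [0.0, 0.464, 0.886, 0.0]
contact_force: [-0.0, 0.4, -0.3]
width: 0.0517
gripper_force: 0.0
```

Request:
apply_moves(
  steps=[0.9,1.3,-1,0,0.9,1.3,-4,0,0.9,1.3,-7,0,0.9,1.3,-9.5,0,0.9,1.3,-11,0,0.9,1.3,-12,0,0.9,1.3,-12.2,0,0.9,1.3,-12.2,0],
)

```text
clock: 2.73
position: [0.4642, 0.1, 0.0273]
ee_rot: [0.0, 0.463, 0.886, 0.0]
contact_force: [-0.2, -0.6, 0.5]
width: 0.0519
gripper_force: 0.0
```

Run:
```python
from rig import *; from h import *
s=get_state(); print(toramp(s["position"]),s["position"],s["contact_force"])
c=calibration("wrist"); a=get_image("wrist"); b=get_image("top")[170:320,220:440]
cv2.imwrite("pics/w2.png",np.hstack([a[:,:,::-1][::2,::2],cv2.resize(b[:,:,::-1],(352,240))]))
```

```text
[-0.2299104   0.00149116] [0.46417425 0.09999436 0.02731032] [-0.21382375 -0.60520618  0.46672317]
```

View pics/w2.png

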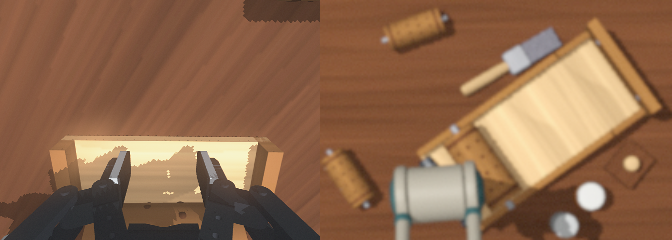

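The fingers are inside the rails on the landing behind the roller, with their tips at wrist crop (125,165) and (205,165). I'll approach and make contact slowly.

Request:
apply_moves(
  steps=[0.17,-0.25,0,0,0.34,-0.49,0,0,0.51,-0.74,0,0,0.68,-0.99,0,0,0.85,-1.23,0,0,1.02,-1.48,0,0,1.14,-1.65,0,0,1.25,-1.81,0,0],
)

```text
clock: 3.5
position: [0.4761, 0.082, 0.0267]
ee_rot: [-0.0, 0.463, 0.886, 0.0]
contact_force: [0.0, 0.2, -0.8]
width: 0.0519
gripper_force: 0.0
```

Request:
apply_moves(
  steps=[0.09,-0.12,0,0,0.17,-0.25,0,0,0.26,-0.37,0,0,0.34,-0.49,0,0,0.43,-0.62,0,0,0.51,-0.74,0,0,0.6,-0.86,0,0,0.68,-0.99,0,0],
)

```text
clock: 4.17
position: [0.4828, 0.0722, 0.0267]
ee_rot: [0.0, 0.463, 0.886, 0.0]
contact_force: [0.4, -0.4, -0.3]
width: 0.0517
gripper_force: 0.1
```

Run:
```python
from rig import *; from h import *
s=get_state(); print(toramp(s["position"]),s["position"],s["contact_force"])
c=calibration("scene"); a=get_image("scene")[150:310,180:400]
cv2.imwrite("pics/s3.png",cv2.resize(a[:,:,::-1],None,fx=3,fy=3))
```

```text
[-0.19645933  0.00110297] [0.4828497  0.07223914 0.02674161] [ 0.35279924 -0.41246713 -0.28552539]
```

View pics/s3.png

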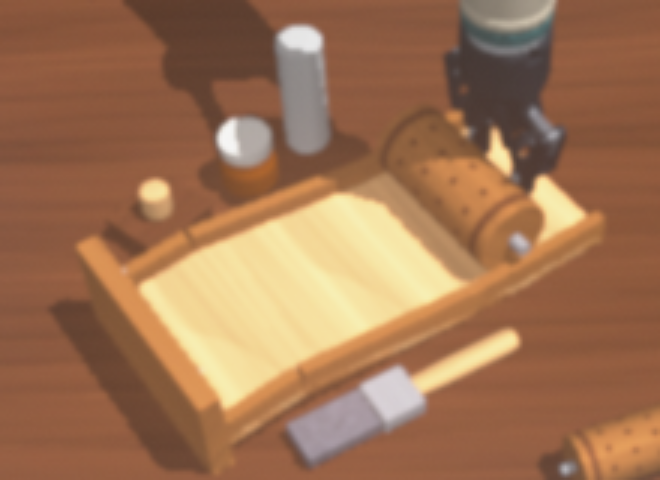

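The scene crop shows the fingers directly behind the roller, its +y stub at (520,243) and everything around it undisturbed. I'll push on slowly.

Request:
apply_moves(
  steps=[0.14,-0.21,0,0,0.28,-0.41,0,0,0.43,-0.62,0,0,0.57,-0.82,0,0,0.71,-1.03,0,0,0.85,-1.24,0,0,0.99,-1.44,0,0,1.14,-1.65,0,0],
)

```text
clock: 4.88
position: [0.4943, 0.0556, 0.0267]
ee_rot: [-0.0, 0.463, 0.886, 0.0]
contact_force: [0.3, 0.9, 0.5]
width: 0.0519
gripper_force: 0.1
```

Request:
apply_moves(
  steps=[0.14,-0.21,0,0,0.28,-0.41,0,0,0.43,-0.62,0,0,0.57,-0.82,0,0,0.71,-1.03,0,0,0.85,-1.24,0,0,0.99,-1.44,0,0,1.14,-1.65,0,0],
)

```text
clock: 5.55
position: [0.5057, 0.0391, 0.0267]
ee_rot: [-0.0, 0.463, 0.886, 0.0]
contact_force: [0.1, -0.6, 0.0]
width: 0.0519
gripper_force: 0.1
```

```bash
cat >> h.py <<'E'
def zax(x): return .047 if x<-.1 else (.047+.024*(x+.1)/.17 if x<.07 else .071-.105*(x-.07))
def look(rig):
    s=rig.get_state(); c=rig.calibration("scene"); im=rig.get_image("scene")
    h=cv2.cvtColor(im,cv2.COLOR_RGB2HSV); L=[]
    for x in np.arange(-.18,.12,.002):
        u,v=proj(c,(*(O+U*x+N*.087),zax(x))); p=h[int(round(v))-1:int(round(v))+2,int(round(u))-1:int(round(u))+2].reshape(-1,3).mean(0)
        L.append((p[1],x))
    L.sort(); print("tcp ramp",toramp(s["position"]).round(4),"z",s["position"][2].round(4),"F ramp",(s["contact_force"][:2]@np.c_[U,N]).round(1),"t",s["clock"])
    print("stub cand (sat,x)",[(round(a),round(b,3)) for a,b in L[:6]])
    return im
E
python3 - <<'E'
import rig; from h import *
look(rig)
E
```

```text
tcp ramp [-0.1563  0.0011] z 0.0267 F ramp [ 0.5 -0.3] t 5.55
stub cand (sat,x) [(14, np.float64(-0.11)), (14, np.float64(-0.112)), (18, np.float64(-0.114)), (22, np.float64(-0.108)), (38, np.float64(-0.118)), (38, np.float64(-0.116))]
```

The roller is at x=-0.112 and the TCP at -0.156, so they are in contact. Now onto the slope, raising the tool at the ramp's 8°.

Request:
apply_moves(
  steps=[0.14,-0.21,0,0,0.28,-0.41,0,0,0.43,-0.62,0,0,0.57,-0.82,0.02,0,0.71,-1.03,0.05,0,0.85,-1.24,0.08,0,0.99,-1.44,0.11,0,1.14,-1.65,0.14,0],
)

```text
clock: 6.27
position: [0.517, 0.0227, 0.0282]
ee_rot: [-0.0, 0.463, 0.886, 0.0]
contact_force: [-1.6, 1.4, 1.8]
width: 0.0517
gripper_force: 1.0
```

Request:
apply_moves(
  steps=[0.14,-0.21,0.04,0,0.28,-0.41,0.07,0,0.43,-0.62,0.11,0,0.57,-0.82,0.14,0,0.71,-1.03,0.18,0,0.85,-1.24,0.21,0,0.99,-1.44,0.25,0,1.14,-1.65,0.28,0],
)

```text
clock: 6.93
position: [0.5284, 0.0061, 0.031]
ee_rot: [-0.0, 0.463, 0.886, 0.0]
contact_force: [-1.3, 1.1, 1.2]
width: 0.0519
gripper_force: 1.0
```

Run:
```python
import rig; from h import *
look(rig)
```

```text
tcp ramp [-0.1162  0.0011] z 0.031 F ramp [-1.7 -0.4] t 6.9333
stub cand (sat,x) [(14, np.float64(-0.072)), (18, np.float64(-0.07)), (19, np.float64(-0.074)), (27, np.float64(-0.068)), (37, np.float64(-0.076)), (50, np.float64(-0.066))]
```

Request:
apply_moves(
  steps=[0.14,-0.21,0.04,0,0.28,-0.41,0.07,0,0.43,-0.62,0.11,0,0.57,-0.82,0.14,0,0.71,-1.03,0.18,0,0.85,-1.24,0.21,0,0.99,-1.44,0.25,0,1.14,-1.65,0.28,0],
)

```text
clock: 7.65
position: [0.5398, -0.0103, 0.0338]
ee_rot: [-0.0, 0.463, 0.886, 0.0]
contact_force: [-1.4, 0.3, 1.8]
width: 0.0516
gripper_force: 1.0
```

Request:
apply_moves(
  steps=[0.14,-0.21,0.04,0,0.28,-0.41,0.07,0,0.43,-0.62,0.11,0,0.57,-0.82,0.14,0,0.71,-1.03,0.18,0,0.85,-1.24,0.21,0,0.99,-1.44,0.25,0,1.14,-1.65,0.28,0],
)

```text
clock: 8.32
position: [0.5512, -0.0268, 0.0366]
ee_rot: [-0.0, 0.463, 0.886, 0.0]
contact_force: [-0.9, 1.7, 0.5]
width: 0.052
gripper_force: 1.0
```

Request:
apply_moves(
  steps=[0.14,-0.21,0.04,0,0.28,-0.41,0.07,0,0.43,-0.62,0.11,0,0.57,-0.82,0.14,0,0.71,-1.03,0.18,0,0.85,-1.24,0.21,0,0.99,-1.44,0.25,0,1.14,-1.65,0.28,0],
)

```text
clock: 8.98
position: [0.5626, -0.0434, 0.0394]
ee_rot: [-0.0, 0.463, 0.886, 0.0]
contact_force: [-1.3, 2.2, 1.8]
width: 0.052
gripper_force: 1.0
```

Request:
apply_moves(
  steps=[0.14,-0.21,0.04,0,0.28,-0.41,0.07,0,0.43,-0.62,0.11,0,0.57,-0.82,0.14,0,0.71,-1.03,0.18,0,0.85,-1.24,0.21,0,0.99,-1.44,0.25,0,1.14,-1.65,0.28,0],
)

```text
clock: 9.65
position: [0.5741, -0.0598, 0.0422]
ee_rot: [-0.0, 0.463, 0.886, 0.0]
contact_force: [-1.2, 1.4, 0.1]
width: 0.0517
gripper_force: 1.0
```

Run:
```python
import rig; from h import *
a=look(rig)[150:310,180:400]
cv2.imwrite("pics/s4.png",cv2.resize(a[:,:,::-1],None,fx=3,fy=3))
```

```text
tcp ramp [-0.036   0.0012] z 0.0422 F ramp [-1.8 -0.2] t 9.65
stub cand (sat,x) [(13, np.float64(0.006)), (13, np.float64(0.008)), (17, np.float64(0.01)), (22, np.float64(0.004)), (31, np.float64(0.012)), (31, np.float64(0.014))]
```

View pics/s4.png

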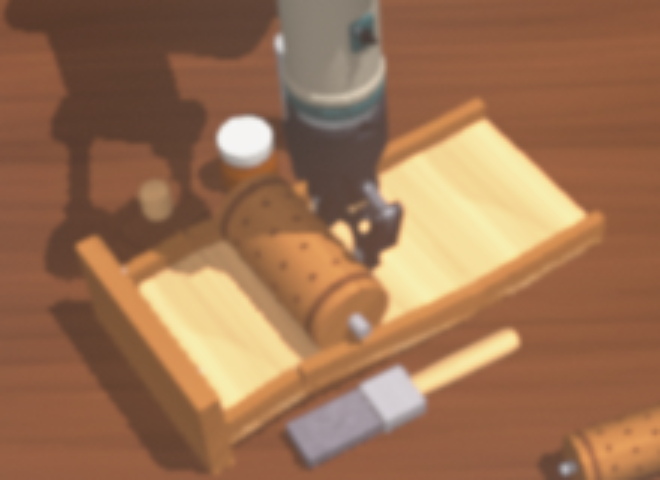

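The roller is at x≈0.008, with its stub at crop (358,325) and the fingers behind it. I'll push on to x≈0.048, then slow down for the crest.

Request:
apply_moves(
  steps=[0.14,-0.21,0.04,0,0.28,-0.41,0.07,0,0.43,-0.62,0.11,0,0.57,-0.82,0.14,0,0.71,-1.03,0.18,0,0.85,-1.24,0.21,0,0.99,-1.44,0.25,0,1.14,-1.65,0.28,0],
)

```text
clock: 10.37
position: [0.5854, -0.0764, 0.045]
ee_rot: [-0.0, 0.463, 0.886, 0.0]
contact_force: [-0.6, 1.9, 1.9]
width: 0.0518
gripper_force: 1.0
```

Request:
apply_moves(
  steps=[0.14,-0.21,0.04,0,0.28,-0.41,0.07,0,0.43,-0.62,0.11,0,0.57,-0.82,0.14,0,0.71,-1.03,0.18,0,0.85,-1.24,0.21,0,0.99,-1.44,0.25,0,1.14,-1.65,0.28,0],
)

```text
clock: 11.03
position: [0.5968, -0.0929, 0.0478]
ee_rot: [-0.0, 0.463, 0.886, 0.0]
contact_force: [-2.5, 2.1, 1.5]
width: 0.0519
gripper_force: 1.0
```

Request:
apply_moves(
  steps=[0.09,-0.12,0.02,0,0.17,-0.25,0.04,0,0.26,-0.37,0.06,0,0.34,-0.49,0.08,0,0.43,-0.62,0.1,0,0.51,-0.74,0.13,0,0.6,-0.86,0.15,0,0.68,-0.99,0.17,0],
)

```text
clock: 11.7
position: [0.6036, -0.1026, 0.0494]
ee_rot: [0.0, 0.463, 0.886, 0.0]
contact_force: [-1.0, 2.0, 1.0]
width: 0.0525
gripper_force: 0.8
```

Run:
```python
import rig; from h import *
look(rig)
```

```text
tcp ramp [0.0161 0.0012] z 0.0494 F ramp [-2.2  0.3] t 11.7
stub cand (sat,x) [(10, np.float64(0.062)), (11, np.float64(0.06)), (19, np.float64(0.058)), (27, np.float64(0.064)), (27, np.float64(0.066)), (34, np.float64(0.056))]
```

Request:
apply_moves(
  steps=[0.06,-0.08,0.01,0,0.11,-0.16,0.03,0,0.17,-0.25,0.04,0,0.23,-0.33,0.06,0,0.28,-0.41,0.07,0,0.34,-0.49,0.08,0,0.4,-0.58,0.1,0,0.45,-0.66,0.11,0],
)

```text
clock: 12.42
position: [0.6082, -0.1094, 0.0506]
ee_rot: [0.0, 0.463, 0.886, -0.0]
contact_force: [-0.4, -0.1, -0.9]
width: 0.0519
gripper_force: 0.0
```

Request:
apply_moves(
  steps=[0.06,-0.08,0.01,0,0.11,-0.16,0.03,0,0.17,-0.25,0.03,0,0.23,-0.33,0.03,0,0.28,-0.41,0.03,0,0.34,-0.49,0.03,0,0.4,-0.58,0.03,0,0.45,-0.66,0.03,0],
)

```text
clock: 13.08
position: [0.6126, -0.1159, 0.0508]
ee_rot: [0.0, 0.463, 0.886, 0.0]
contact_force: [-0.0, 0.2, 0.4]
width: 0.0521
gripper_force: 0.0
```

Run:
```python
import rig; from h import *
look(rig)
```

```text
tcp ramp [0.0321 0.0011] z 0.0508 F ramp [-0.1  0.1] t 13.0833
stub cand (sat,x) [(9, np.float64(0.102)), (9, np.float64(0.104)), (14, np.float64(0.1)), (27, np.float64(0.106)), (31, np.float64(0.098)), (53, np.float64(0.096))]
```

The roller crossed the crest on its own and is at x≈0.103, the parked position. The fingers are clear by about 25 mm. I'll withdraw back and up.

Request:
apply_moves(
  steps=[-0.8,1.2,0.5,0,-1.7,2.5,2,0,-1.7,2.5,5,0,-1.7,2.5,8.5,0,-1.7,2.5,12,0,-3.5,2.5,15,0,-7,2.5,16,0,-10,2.5,16,0],
)

```text
clock: 13.8
position: [0.5128, -0.0902, 0.2145]
ee_rot: [0.003, 0.463, 0.887, 0.001]
contact_force: [-0.3, -0.6, -0.3]
width: 0.052
gripper_force: 0.0
```

Request:
apply_moves(
  steps=[-4,0,0,0,-8,0,0,0,-12,0,0,0,-15,0,0,0,-15,0,0,0,-15,0,0,0,-15,0,0,0,-15,0,0,0],
)

```text
clock: 14.47
position: [0.3636, -0.0907, 0.2112]
ee_rot: [0.001, 0.463, 0.886, 0.0]
contact_force: [0.1, 0.3, 0.8]
width: 0.0519
gripper_force: 0.0
```

Run:
```python
import rig; from h import *
a=look(rig)[150:310,180:400]; b=rig.get_image("top")[170:320,220:440]
cv2.imwrite("pics/fin.png",np.hstack([cv2.resize(a[:,:,::-1],(400,291)),cv2.resize(b[:,:,::-1],(400,291))]))
```

```text
tcp ramp [-0.13   -0.1896] z 0.2112 F ramp [-0.2  0.2] t 14.4667
stub cand (sat,x) [(11, np.float64(0.102)), (11, np.float64(0.104)), (16, np.float64(0.1)), (30, np.float64(0.106)), (33, np.float64(0.098)), (56, np.float64(0.096))]
```

View pics/fin.png

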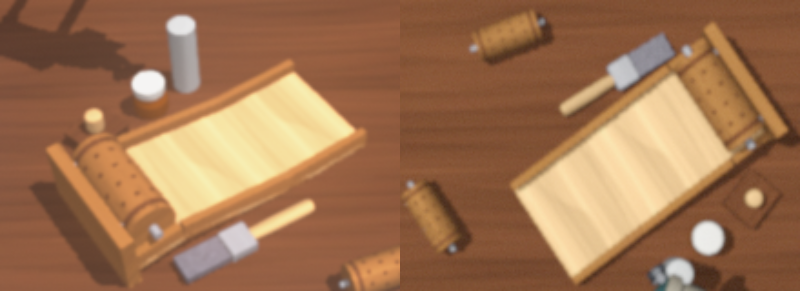

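The roller lies in the cradle against the stop board (left view, stub at (155,232)) and the reading has not changed since the crossing. The bystanders are where they were and the arm is clear.

```bash
python3 -c "
from rig import *
print(sign_off())"
```

```text
the job is handed in; nothing more can be done
None
```

The roller is parked in the cradle against the stop board, pushed slowly from behind and resting on its own, the things around it look undisturbed, and the job was handed in at about 14.5 s.

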